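# Hold a mosaic glass cane down in the V-block jig

### The job

Swing the work lamp at least 60 degrees off centre, to either side, so that it is clear of the V-block jig; then take the blue glass cane from its wooden rest and seat it in the jig's V, lying along it and bridging both saddles with its white middle band half-way between them. Finish while still holding it there: keep it pressed down with the gripper, gently, with about 10 to 20 N, so that it bears on both sloping faces; the glass must not be pressed hard (stay well under 40 N), and the glue tub, the nippers and the loose blue tile stay where they are.

Things in the scene. Friction and masses are not known exactly. Their poses are not given: they have to be found in the camera images.
- cane_center (a point): Centre of the loose glass cane, a round bar 30 mm in diameter and 150 mm long, about 0.27 kg (varies by a third), blue with a 16 mm wide white band round its middle. Its own y axis runs along the cane. At the start it lies level in the wooden rest, its axis 45 mm above the table.
- cane: The same glass cane; this origin lies on its surface, 15 mm from its axis, half-way along (straight below the axis at the start); y along the cane.
- cane_rest: Fixed light-wood rest that the cane starts on: a base 85 mm (x) by 140 mm (y) by 8 mm thick, with two V-notched saddles in line along its y axis, each 30 mm long, with a clear gap of 66 mm between them (only the 8 mm base lies below in the gap). Saddles are 60 mm wide and their tops are at about 49 mm height. Origin on the table under its centre.
- v_seat (a point): Where the cane's centre lies when properly seated in the jig's V: 60 mm above the table, half-way between the jig's two saddles. Its y axis runs level along the V, its x axis level across it, z up. The V takes in a cane up to about 20 mm off its middle.
- jig: Fixed jig, origin on the table straight below the seat, axes as the seat's. Green plate 12 mm thick, x from -60 to 210 mm, y -75 to 75 mm. Two grey saddles in line along y, each 30 mm long and 60 mm wide, 66 mm clear gap between (only the plate below it: room for fingers), carry 45-degree aluminium faces forming the V; their top edges are at about 64 mm height.
- v_near: The V's sloping aluminium faces on its -x side (one on each saddle, one flat plane); origin on the table below the seat. They are rigid. The cane's weight alone puts about 2 N on each side.
- v_far: The V's sloping aluminium faces on its +x side (one on each saddle, one flat plane); origin on the table below the seat. They are rigid.
- lamp_arm (a joint): Angle in rad of the lamp arm on its upright post: at 0 the lamp head is straight over the V (the arm points along the jig's -x from the post); positive is anticlockwise seen from above (the head goes towards the jig's -y), negative the other way; stops at -1.7 and 1.7. It starts between -0.35 and 0.35. Light friction (about 1 N at the knob) holds it wherever it is left.
- lamp_hinge (a point): Point on the lamp's upright hinge axis, 150 mm above the table and 170 mm from the seat along the jig's +x. The post is 20 mm thick, and with the arm's hub 32 mm wide it ends at 176 mm height.
- lamp_knob (a point): Half-way up the lamp's upright red knob, a round pin 20 mm in diameter and 45 mm tall on the middle of the lamp head, 170 mm from the hinge axis; its middle is 198 mm above the table, its top 218 mm. It swings with the arm and can be pinched from above. The head below is a flat disc 100 mm in diameter, from 149 to 173 mm above the table.
- tile_tray: Fixed open cardboard tray of broken tile, 150 (x) by 200 (y) by 55 mm high, origin on the table under its centre. It and the cane rest stand on opposite sides of the jig; which is left and which right varies.
- glue_tub: Loose white glue tub with red lid, 90 mm in diameter and 130 mm tall, 0.7 kg; origin under its centre. Leave it alone.
- nippers: Loose tile nippers with red handles, lying flat, about 160 by 75 mm and 18 mm high; origin on the table near the pivot, jaws along +x. Leave them alone.
- blue_tile: Loose blue tile 100 by 100 by 8 mm lying flat; origin under its centre. Leave it alone.
Mind the look-alikes: they are no part of the job. What is shaped like the cane but orange is not meant.

How it is judged:
On the way:
1. the lamp is swung at least about 60 degrees off centre (over 1.0 rad) while the cane is not yet in the jig ((value of joint lamp_arm above 1 rad or value of joint lamp_arm below -1 rad) and distance between cane_center and v_seat above 0.08 m), for 0.2 s.
At the end, for the whole second after the job is handed in: Lamp over 1.0 rad off centre; cane centre within 3 mm of the seat across the V and in height (4 mm downwards), 14 mm along it, aligned within 0.05 rad, at rest; the fingers press on it so that each side of the V bears over 4.5 N ((value of joint lamp_arm above 1 rad or value of joint lamp_arm below -1 rad) and x of cane_center in the frame of v_seat between -0.003 and 0.003 m and z of cane_center in the frame of v_seat between -0.004 and 0.003 m and y of cane_center in the frame of v_seat between -0.014 and 0.014 m and angle between the y axis of cane and the y axis of v_seat, either way round below 0.05 rad and contact force between each of v_near, v_far and cane above 4.5 N and contact force between the fingers and cane above 2 N and linear speed of cane below 0.02 m/s); the arm keeps its last pose, push and grip.
It fails at once if the glass cane is pressed hard: over 40 N on either side of the V (contact force between any of v_near, v_far and cane above 40 N).
It fails at once if the glue tub, the nippers or the blue tile is shifted by more than 20 mm (distance of any of glue_tub, nippers, blue_tile from where it was at the start of the episode above 0.02 m).
It also fails if it takes over 64 s, if anything falls off the work surface, if the arm or the gripper's body presses on something with over 40 N, if the wrist force passes 120 N, or if a joint passes its speed limit or range.

### The arm

A 7-joint arm with a two-finger parallel gripper is mounted at the origin on the work surface. World frame = base frame: x ahead of the robot, y to its left, z up, the work surface at z = 0. Lengths are in m, angles in rad, forces in N, time in s.
With the tool pointing down it reaches from about 0.4 to 0.875 m from the base axis. Payload 6.5 kg.
Tool frame: the origin (TCP) lies midway between the tips of the shut fingers; the grasp point (between the pads) lies 19 mm behind it; z points along the fingers, y is the line along which they close (so a half turn about z gives the same grasp; the last joint's range is limited). The gripper opens to 88 mm and grips with 3 to 60 N. Pads are 18 mm wide; open, the fingers measure 123 mm over their backs; the gripper's body (75 mm by 187 mm) begins 45 mm behind the grasp point.
Start: joints at [1.257, 0.536, -0.004, 1.538, 0.003, 1.067, -0.071], TCP at [0.159, -0.63, 0.239] pointing down, gripper open.
Joint ranges: [-2.7, 2.7], [-0.37, 2.16], [-1.27, 1.26], [0.24, 2.4], [-1.31, 4.45], [0.19, 1.91], [-2.76, 2.76]. Speed limits (rad/s): [2.39, 2.39, 3.14, 3.14, 3.14, 3.14, 3.14].

### API

Orientations are given as a unit quaternion [x, y, z, w].
In Python, from bench import ctrl gives the robot as it stands.
- The arm moves only by the tool servo_tool, never from a script. Its argument "rows" is a list of rows, each an object of numbers: "gripper": the finger opening in mm, from 0 to 88.1; "dx", "dy", "dz": the shift along the tool's x, y, z scaled (see below); "wx", "wy", "wz": the turn, a rotation vector about the tool's x, y, z scaled (see below). In form: [{"gripper": .., "dx": .., "dy": .., "dz": .., "wx": .., "wy": .., "wz": ..}, ...]. A call has 1 to 12 rows; each row is the pose to reach, as a shift and turn from the pose commanded when the call began, along the tool's axes at that moment; what a row does not reach only later rows make up. The controller multiplies each number of a shift by 600 mm and each number of a turn by 45 degrees. A row lasts 1/8 s, in which the tool goes at most 62.5 mm and 10.7 degrees, less where a joint would pass 70% of its speed; a pose out of reach is approached as far as the arm can. A call with a number of a shift or a turn outside -1 to 1 is refused whole. A call with a gripper value outside its range is refused whole. The fingers move at their own pace and stop on an object; the grip force is fixed at half the most. Time passes only in rows, so rows that repeat a pose let the fingers close. It gives the time, the measured TCP pose, the force, the opening and the grip force at its end, in the units of the state.
- ctrl.state(): the state, without advancing time (a new reading comes with each control period).
- ctrl.read_camera(name): name is "scene" or "top"; returns a dict with "image" (420x560x3 uint8, red, green, blue), "mtx" (3x3 intrinsics, pixels), "R" (3x3) and "t" (3): a world point X has camera coordinates R X + t. Camera axes: x right, y down, z forward; pixel columns grow to the right and rows downward; lengths in m; the calibration is good to about 2 mm. A picture is of the moment at which its call begins. There is no depth.
- ctrl.job_done(): hands the job in; it is judged then, once.
The state is a dict: "clock": time; "qpos": joint angles; "joint_velocities": joint speeds; "joint_torque": joint torques, N m; "position": TCP position; "tcp_rot": TCP orientation; "wrist_force": force on the tool from outside, world axes, zero at the start; "moment": the same for the moment, N m; "grip_width": finger opening in m; "grasp_force": force on a finger pad.
Only numpy, scipy, OpenCV 4.12 (cv2) and the standard library are available. Lean on these libraries where they do the work, as an engineer would, in place of code of your own. Each camera call takes 0.05 s, during which the arm holds its last target. There are 200 camera calls.

## Working session

There is one attempt and no reset: what is moved stays moved. The work goes in short steps, Python scripts to look and compute and a tool call to move; the robot and the scene stay as the last step left them, time stands still between calls to the robot, and variables do not carry over. Pictures are saved under pics/ and viewed, at most 10 in all, crops included, and the job is handed in when it is done.

Besides the shell and the picture viewer there is one more tool, called after "Emit:" as a command line: name --argument value ..., lists and objects as JSON in quotes. servo_tool: Moves the arm, as the interface text tells. Shifts and turns lie within -1 to 1; 1 stands for 600 mm of shift or 45 degrees of turn. Its arguments: {"type":"object","properties":{"rows":{"type":"array","items":{"type":"object","properties":{"gripper":{"type":"number"},"dx":{"type":"number"},"dy":{"type":"number"},"dz":{"type":"number"},"wx":{"type":"number"},"wy":{"type":"number"},"wz":{"type":"number"}}}}},"required":["rows"]}

```bash
mkdir -p pics; cat > h.py <<'E'
import numpy as np, cv2
from bench import ctrl
def cam(n):
    c=ctrl.read_camera(n); c['hsv']=cv2.cvtColor(c['image'],cv2.COLOR_RGB2HSV); return c
def save(im,name,s=1):
    cv2.imwrite('pics/'+name,cv2.cvtColor(cv2.resize(im,None,fx=s,fy=s,interpolation=cv2.INTER_CUBIC),cv2.COLOR_RGB2BGR))
def plane(c,uv,z):
    R,t=c['R'],c['t']; o=-R.T@t
    d=R.T@np.linalg.inv(c['mtx'])@np.array([uv[0],uv[1],1.]); return o+d*(z-o[2])/d[2]
def proj(c,X):
    p=c['mtx']@(c['R']@np.array(X)+c['t']); return p[:2]/p[2]
E
python3 - <<'E'
from h import *
a=cam('scene');b=cam('top');save(a['image'],'s0.png',1.4);save(b['image'],'t0.png',1.4)
print(ctrl.state())
for c in (a,b): print(-c['R'].T@c['t'],c['R'][2])
E
```

```text
{'clock': 0.1, 'qpos': array([ 1.25679918,  0.53706785, -0.00442602,  1.53873688,  0.00261258,
        1.06729379, -0.0712016 ]), 'joint_velocities': array([ 0.00049084, -0.00127055, -0.00069881, -0.00303412, -0.00197572,
       -0.00050503, -0.00017196]), 'joint_torque': array([ 3.77075761e-03, -5.72068584e+01,  9.94036943e-01, -2.52229357e+01,
       -5.62063744e-02,  1.34582238e-02,  6.04667616e-05]), 'position': array([ 0.15927176, -0.62963452,  0.23795603]), 'tcp_rot': array([ 9.92330072e-01,  1.23614178e-01, -1.56242940e-04, -7.33701831e-04]), 'wrist_force': array([ 0.50822839, -0.31614787, -0.05335236]), 'moment': array([0.04686937, 0.04639225, 0.0037194 ]), 'grasp_force': 0.0, 'grip_width': 0.08808382152955185}
[1.43712144 0.11485683 1.13067615] [-0.69198532 -0.10892303 -0.71364704]
[ 0.22060049 -0.0147987   1.55331926] [ 2.06667218e-01 -3.90607233e-04 -9.78411216e-01]
```

View pics/t0.png

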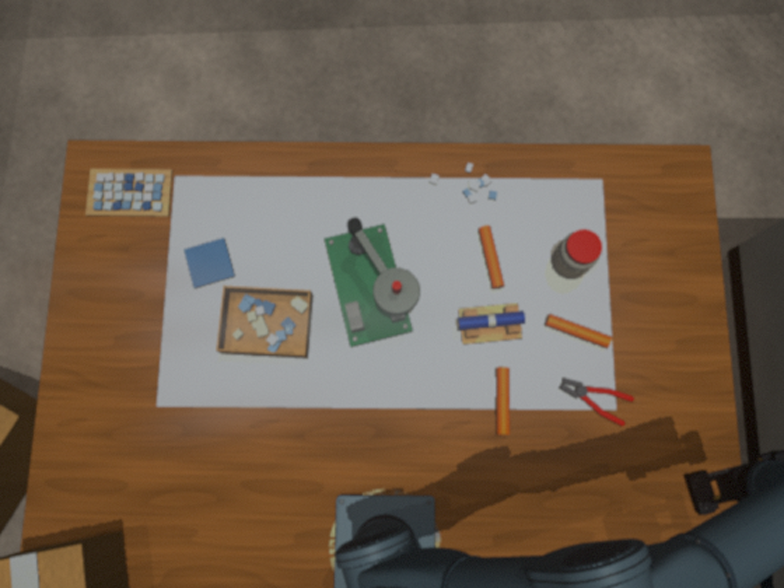

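View pics/s0.png

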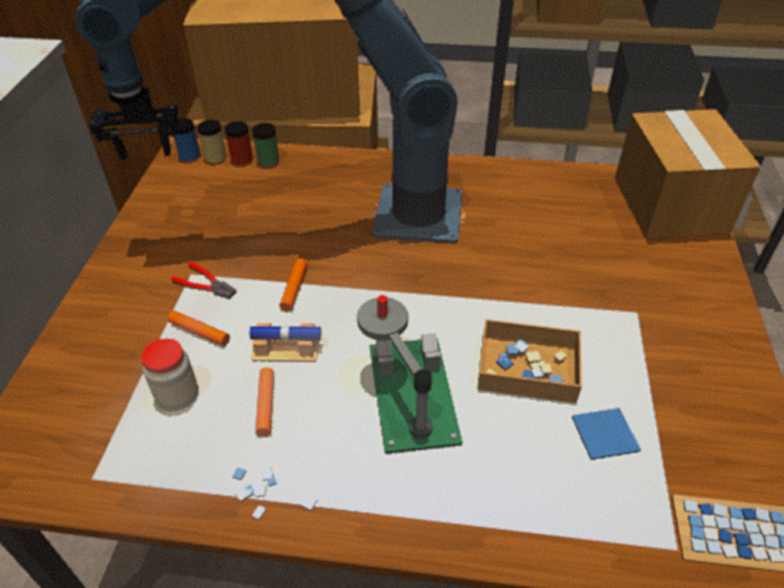

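The top view (1.4x) shows the blue cane with its white band at (491,320) on the wooden rest, and the green jig plate spanning (325,238), (385,225), (411,332), (350,345). The lamp head and red knob are at (397,287), the post at (355,230), the tray at (265,322), the nippers at (595,398), the tub at (578,250) and the tile at (209,262). Four objects are cane-shaped: three orange ones at (491,256), (578,330) and (503,400), and the blue one at (491,320). Only the blue one has a white band and sits on the rest, so that's the cane. I'll measure it and confirm with a crop.

```bash
python3 - <<'E'
from h import *
a=cam('scene');b=cam('top')
def comps(c,lo,hi,mn=30):
    m=cv2.inRange(c['hsv'],np.array(lo),np.array(hi)); n,l,s,ce=cv2.connectedComponentsWithStats(m)
    return m,l,[(i,s[i],ce[i]) for i in range(1,n) if s[i][4]>=mn]
save(b['image'][190:270,300:400],'crop.png',6)
for nm,c,z in (('scene',a,.045),('top',b,.045)):
    m,l,cs=comps(c,(105,120,40),(130,255,255))
    print(nm)
    for i,s,ce in cs: print(' blue',s,ce.round(1),plane(c,ce,z).round(4))
    m,l,cs=comps(c,(45,90,30),(85,255,255),100)
    for i,s,ce in cs:
        p=np.argwhere(l==i)[:,::-1].astype(np.float32)
        w=np.array([plane(c,q,.012)[:2] for q in p],np.float32)
        r=cv2.minAreaRect(w);print(' green',s,r,cv2.boxPoints(r).round(4).tolist())
    m,l,cs=comps(c,(0,170,90),(6,255,255),8);m2,l2,cs2=comps(c,(174,170,90),(180,255,255),8)
    for i,s,ce in cs+cs2: print(' red',s,ce.round(1),plane(c,ce,.198).round(4))
E
```

```text
scene
 blue [125  94  17  20 169] [133.5 104.2] [-0.1687 -0.6865  0.045 ]
 blue [179 233  21   8 142] [188.7 236.7] [ 0.5034 -0.2818  0.045 ]
 blue [207 234  21   5 105] [217. 236.] [ 0.49   -0.1982  0.045 ]
 blue [409 292  48  35 766] [432.1 309.2] [0.6711 0.4125 0.045 ]
 blue [500 360   9   7  47] [504.2 363.3] [0.8038 0.568  0.045 ]
 blue [529 364  11   7  52] [534.4 366.7] [0.8036 0.6364 0.045 ]
 blue [514 378   8  10  56] [517.5 382.5] [0.8494 0.5891 0.045 ]
 blue [525 381  11  18 124] [530.5 389.4] [0.8626 0.6147 0.045 ]
 green [182  97  16  21 209] ((-0.2225715070962906, -0.46836504340171814), (0.14528734982013702, 0.05883297324180603), 20.752138137817383) [[-0.30090001225471497, -0.4666000008583069], [-0.2800999879837036, -0.5216000080108643], [-0.14419999718666077, -0.4700999855995178], [-0.16509999334812164, -0.41510000824928284]]
 green [290 243  13  21 124] ((0.49908682703971863, 0.04327589273452759), (0.07757493108510971, 0.030509335920214653), 15.526143074035645) [[0.4575999975204468, 0.047600001096725464], [0.4657999873161316, 0.018200000748038292], [0.5404999852180481
[... 975 characters left out ...]
337000131607056, -0.01600000075995922], [0.7318000197410583, 0.010599999688565731], [0.720300018787384, 0.05299999937415123]]
 green [233 167  36  48 952] ((0.6280521750450134, 0.08054864406585693), (0.16373109817504883, 0.09357663989067078), 15.016892433166504) [[0.536899983882904, 0.10450000315904617], [0.5611000061035156, 0.014100000262260437], [0.7192000150680542, 0.05660000070929527], [0.6949999928474426, 0.1469999998807907]]
 red [405 165  24  23 413] [416.9 175.8] [ 0.6275 -0.414   0.198 ]
 red [282 202   3   3   8] [283.  202.9] [ 0.5429 -0.0215  0.198 ]
 red [420 277  33  10  89] [438.6 280.9] [ 0.3214 -0.4591  0.198 ]
 red [416 284  30  20 110] [432. 295.] [ 0.2823 -0.4385  0.198 ]
```

View pics/crop.png

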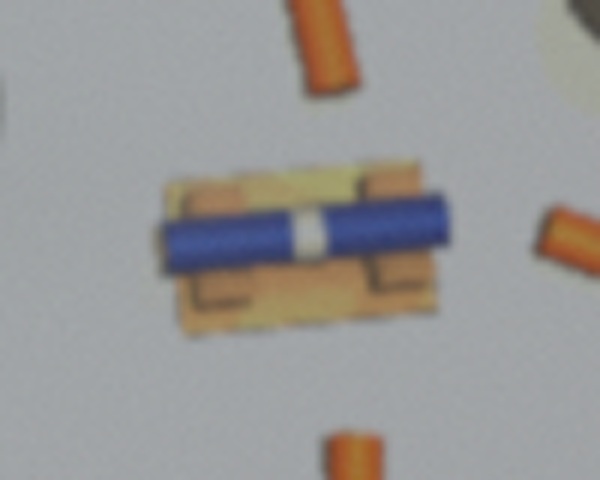

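The crop confirms it: a blue cane with a white band at top-view pixel (351.7,228.7), on the wooden rest. The jig measures as follows: yaw about 15°, seat about (0.5245, 0.027), hinge about (0.689, 0.071). The knob is at (0.542,-0.021), 173 mm from the hinge against the 170 mm given, so this is consistent. The lamp stands at about +0.30 rad, so I'll swing it further in the positive direction.

```bash
cat >> h.py <<'E'
from scipy.spatial.transform import Rotation as Ro
def rows(T,pos=None,rot=None):
    """T: list of (x,y,z,yaw of tool x in deg), tool pointing down"""
    s=ctrl.state(); p=s['position'] if pos is None else np.array(pos); R=Ro.from_quat(s['tcp_rot'] if rot is None else rot)
    print('now',s['clock'],s['position'].round(4),'yaw',np.degrees(np.arctan2(*R.as_matrix()[[1,0],0])).round(2),s['wrist_force'].round(1))
    for x,y,z,yaw in T:
        a=np.radians(yaw/2); Q=Ro.from_quat([np.cos(a),np.sin(a),0,0])
        print((R.inv().apply(np.array([x,y,z])-p)/.6).round(4),(np.degrees((R.inv()*Q).as_rotvec())/45).round(3))
E
python3 - <<'E'
from h import *
rows([(.35,-.33,.28,23),(.5421,-.021,.28,32)])
E
```

```text
now 0.2 [ 0.1593 -0.6298  0.2382] yaw 14.2 [-0.7 -0.  -0.3]
[ 0.4306 -0.4065 -0.0693] [-0.001  0.    -0.195]
[ 0.8674 -0.8272 -0.0689] [-0.001 -0.    -0.395]
```

Emit:
servo_tool --rows '[{"gripper": 88, "dx": 0, "dy": 0, "dz": -0.068, "wx": 0, "wy": 0, "wz": 0}, {"gripper": 88, "dx": 0.43, "dy": -0.406, "dz": -0.068, "wx": 0, "wy": 0, "wz": -0.195}, {"gripper": 88, "dx": 0.43, "dy": -0.406, "dz": -0.068, "wx": 0, "wy": 0, "wz": -0.195}, {"gripper": 88, "dx": 0.867, "dy": -0.827, "dz": -0.068, "wx": 0, "wy": 0, "wz": -0.395}, {"gripper": 88, "dx": 0.867, "dy": -0.827, "dz": -0.068, "wx": 0, "wy": 0, "wz": -0.395}, {"gripper": 88, "dx": 0.867, "dy": -0.827, "dz": -0.068, "wx": 0, "wy": 0, "wz": -0.395}, {"gripper": 88, "dx": 0.867, "dy": -0.827, "dz": -0.068, "wx": 0, "wy": 0, "wz": -0.395}, {"gripper": 88, "dx": 0.867, "dy": -0.827, "dz": -0.068, "wx": 0, "wy": 0, "wz": -0.395}, {"gripper": 88, "dx": 0.867, "dy": -0.827, "dz": -0.068, "wx": 0, "wy": 0, "wz": -0.395}, {"gripper": 88, "dx": 0.867, "dy": -0.827, "dz": -0.068, "wx": 0, "wy": 0, "wz": -0.395}, {"gripper": 88, "dx": 0.867, "dy": -0.827, "dz": -0.068, "wx": 0, "wy": 0, "wz": -0.395}, {"gripper": 88, "dx": 0.867, "dy": -0.827, "dz": -0.068, "wx": 0, "wy": 0, "wz": -0.395}]'

```text
clock: 1.7
position: [0.5261, -0.0465, 0.2796]
tcp_rot: [0.961, 0.275, 0.0, 0.0]
wrist_force: [2.1, -0.5, -0.1]
grip_width: 0.088
grasp_force: 0.0
```

Emit:
servo_tool --rows '[{"gripper": 88, "dx": 0, "dy": 0, "dz": 0, "wx": 0, "wy": 0, "wz": 0}, {"gripper": 88, "dx": 0, "dy": 0, "dz": 0, "wx": 0, "wy": 0, "wz": 0}]'

```text
clock: 1.95
position: [0.5249, -0.0487, 0.2792]
tcp_rot: [0.961, 0.275, -0.001, 0.0]
wrist_force: [0.2, 0.2, 0.7]
grip_width: 0.0877
grasp_force: 0.0
```

```bash
python3 - <<'E'
from h import *
a=cam('scene');save(a['image'][120:300,180:360],'s1.png',3)
rows([(.5421,-.021,.28,32),(.5421,-.021,.188,32)])
# arc, from the pose at (.5421,-.021,.188,32)
h=np.array([.6887,.0713]);k=np.array([.5421,-.021])-h;a0=np.degrees(np.arctan2(k[1],k[0]))%360;print(a0)
r=.172;T=[]
for a in list(np.arange(a0,277,7.5))+[278]:
    c=np.radians(a);T.append((*(h+r*np.array([np.cos(c),np.sin(c)])),.188,a-180))
q=np.radians(16);rows(T,(.5421,-.021,.188),[np.cos(q),np.sin(q),0,0])
E
```

```text
now 2.0 [ 0.5247 -0.0495  0.2792] yaw 31.88 [0.2 0.1 0.2]
[ 0.0497 -0.025  -0.0013] [ 0.     0.002 -0.003]
[ 0.0499 -0.0251  0.152 ] [ 0.     0.002 -0.003]
212.19469733855408
now 2.0 [ 0.5247 -0.0495  0.2792] yaw 32.0 [0.2 0.1 0.2]
[ 0.0021 -0.      0.    ] [ 0.     0.    -0.004]
[0.0046 0.0374 0.    ] [ 0.     0.    -0.171]
[0.0121 0.0742 0.    ] [ 0.     0.    -0.338]
[0.0243 0.1096 0.    ] [ 0.     0.    -0.504]
[0.041  0.1432 0.    ] [ 0.     0.    -0.671]
[0.0619 0.1743 0.    ] [ 0.     0.    -0.838]
[0.0867 0.2024 0.    ] [ 0.     0.    -1.004]
[0.115 0.227 0.   ] [ 0.     0.    -1.171]
[0.1462 0.2478 0.    ] [ 0.     0.    -1.338]
[0.1721 0.2609 0.    ] [ 0.     0.    -1.467]
```

View pics/s1.png

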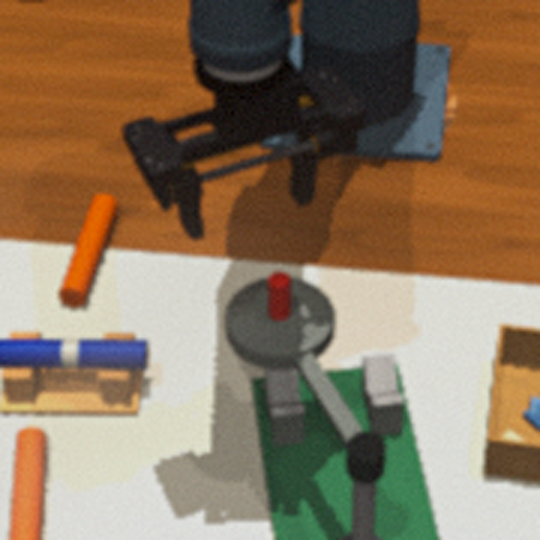

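The crop shows the open fingers behind and above the red knob (280,297 in the crop) with a clear path. I'll move over it, go down and narrow the fingers round it.

Emit:
servo_tool --rows '[{"gripper": 88, "dx": 0.05, "dy": -0.025, "dz": 0}, {"gripper": 88, "dx": 0.05, "dy": -0.025, "dz": 0}, {"gripper": 88, "dx": 0.05, "dy": -0.025, "dz": 0.08}, {"gripper": 88, "dx": 0.05, "dy": -0.025, "dz": 0.152}, {"gripper": 88, "dx": 0.05, "dy": -0.025, "dz": 0.152}, {"gripper": 26, "dx": 0.05, "dy": -0.025, "dz": 0.152}, {"gripper": 26, "dx": 0.05, "dy": -0.025, "dz": 0.152}, {"gripper": 26, "dx": 0.05, "dy": -0.025, "dz": 0.152}, {"gripper": 26, "dx": 0.05, "dy": -0.025, "dz": 0.152}, {"gripper": 26, "dx": 0.05, "dy": -0.025, "dz": 0.152}, {"gripper": 26, "dx": 0.05, "dy": -0.025, "dz": 0.152}, {"gripper": 26, "dx": 0.05, "dy": -0.025, "dz": 0.152}]'

```text
validation failed for argument at $.ro...
```

Emit:
servo_tool --rows '[{"gripper": 26, "dx": 0.005, "dy": 0.037, "dz": 0, "wz": -0.17}, {"gripper": 26, "dx": 0.012, "dy": 0.074, "dz": 0, "wz": -0.338}, {"gripper": 26, "dx": 0.024, "dy": 0.11, "dz": 0, "wz": -0.504}, {"gripper": 26, "dx": 0.041, "dy": 0.143, "dz": 0, "wz": -0.67}, {"gripper": 26, "dx": 0.062, "dy": 0.174, "dz": 0, "wz": -0.838}, {"gripper": 26, "dx": 0.087, "dy": 0.202, "dz": 0, "wz": -1.0}, {"gripper": 26, "dx": 0.115, "dy": 0.227, "dz": 0, "wz": -1.0}, {"gripper": 26, "dx": 0.146, "dy": 0.248, "dz": 0, "wz": -1.0}, {"gripper": 26, "dx": 0.172, "dy": 0.261, "dz": 0, "wz": -1.0}, {"gripper": 26, "dx": 0.172, "dy": 0.261, "dz": 0, "wz": -1.0}, {"gripper": 26, "dx": 0.172, "dy": 0.261, "dz": 0, "wz": -1.0}]'

```text
validation failed for argument at $.ro...
```

```bash
python3 - <<'E'
from h import *
a=cam('scene');save(a['image'][120:330,130:410],'s2.png',2.5)
rows([])
E
```

```text
now 2.05 [ 0.5247 -0.0499  0.2793] yaw 31.83 [ 0.7 -0.2 -0.6]
```

View pics/s2.png

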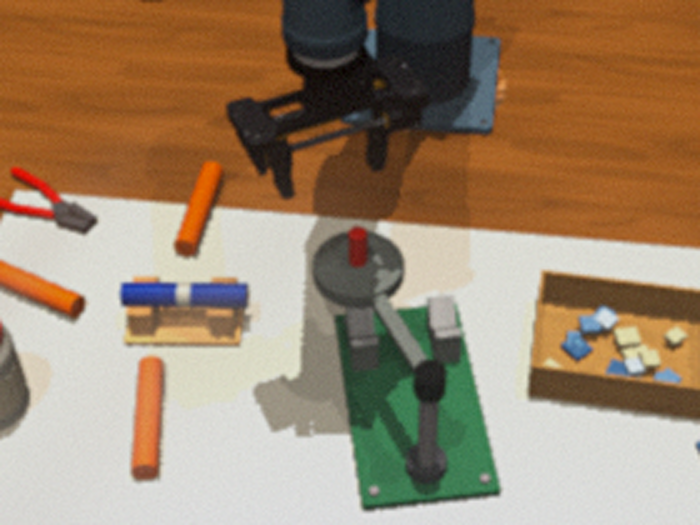

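Both calls were refused because every key is required; the picture shows nothing has moved (knob still at (358,245)). I'll resend with all the keys.

Emit:
servo_tool --rows '[{"gripper": 88, "dx": 0.05, "dy": -0.025, "dz": 0, "wx": 0, "wy": 0, "wz": 0}, {"gripper": 88, "dx": 0.05, "dy": -0.025, "dz": 0, "wx": 0, "wy": 0, "wz": 0}, {"gripper": 88, "dx": 0.05, "dy": -0.025, "dz": 0, "wx": 0, "wy": 0, "wz": 0}, {"gripper": 88, "dx": 0.05, "dy": -0.025, "dz": 0.08, "wx": 0, "wy": 0, "wz": 0}, {"gripper": 88, "dx": 0.05, "dy": -0.025, "dz": 0.152, "wx": 0, "wy": 0, "wz": 0}, {"gripper": 88, "dx": 0.05, "dy": -0.025, "dz": 0.152, "wx": 0, "wy": 0, "wz": 0}, {"gripper": 26, "dx": 0.05, "dy": -0.025, "dz": 0.152, "wx": 0, "wy": 0, "wz": 0}, {"gripper": 26, "dx": 0.05, "dy": -0.025, "dz": 0.152, "wx": 0, "wy": 0, "wz": 0}, {"gripper": 26, "dx": 0.05, "dy": -0.025, "dz": 0.152, "wx": 0, "wy": 0, "wz": 0}, {"gripper": 26, "dx": 0.05, "dy": -0.025, "dz": 0.152, "wx": 0, "wy": 0, "wz": 0}]'

```text
clock: 3.3
position: [0.5432, -0.0195, 0.1889]
tcp_rot: [0.961, 0.275, 0.0, 0.0]
wrist_force: [-0.6, 1.4, -1.0]
grip_width: 0.0502
grasp_force: 0.0
```

Emit:
servo_tool --rows '[{"gripper": 26, "dx": 0, "dy": 0, "dz": 0, "wx": 0, "wy": 0, "wz": 0}, {"gripper": 26, "dx": 0, "dy": 0, "dz": 0, "wx": 0, "wy": 0, "wz": 0}, {"gripper": 26, "dx": 0, "dy": 0, "dz": 0, "wx": 0, "wy": 0, "wz": 0}, {"gripper": 26, "dx": 0, "dy": 0, "dz": 0, "wx": 0, "wy": 0, "wz": 0}]'

```text
clock: 3.8
position: [0.5428, -0.0195, 0.1883]
tcp_rot: [0.961, 0.275, -0.0, -0.0]
wrist_force: [0.3, 0.5, -0.0]
grip_width: 0.0257
grasp_force: 0.0
```

Emit:
servo_tool --rows '[{"gripper": 26, "dx": 0.005, "dy": 0.037, "dz": 0, "wx": 0, "wy": 0, "wz": -0.17}, {"gripper": 26, "dx": 0.012, "dy": 0.074, "dz": 0, "wx": 0, "wy": 0, "wz": -0.338}, {"gripper": 26, "dx": 0.024, "dy": 0.11, "dz": 0, "wx": 0, "wy": 0, "wz": -0.504}, {"gripper": 26, "dx": 0.041, "dy": 0.143, "dz": 0, "wx": 0, "wy": 0, "wz": -0.67}, {"gripper": 26, "dx": 0.062, "dy": 0.174, "dz": 0, "wx": 0, "wy": 0, "wz": -0.838}, {"gripper": 26, "dx": 0.087, "dy": 0.202, "dz": 0, "wx": 0, "wy": 0, "wz": -1.0}, {"gripper": 26, "dx": 0.115, "dy": 0.227, "dz": 0, "wx": 0, "wy": 0, "wz": -1.0}, {"gripper": 26, "dx": 0.146, "dy": 0.248, "dz": 0, "wx": 0, "wy": 0, "wz": -1.0}, {"gripper": 26, "dx": 0.172, "dy": 0.261, "dz": 0, "wx": 0, "wy": 0, "wz": -1.0}, {"gripper": 26, "dx": 0.172, "dy": 0.261, "dz": 0, "wx": 0, "wy": 0, "wz": -1.0}, {"gripper": 26, "dx": 0.172, "dy": 0.261, "dz": 0, "wx": 0, "wy": 0, "wz": -1.0}]'

```text
clock: 5.18
position: [0.7127, -0.0977, 0.1881]
tcp_rot: [0.783, 0.622, -0.0, -0.0]
wrist_force: [-0.7, -0.4, 0.1]
grip_width: 0.0258
grasp_force: 0.0
```

```bash
python3 - <<'E'
from h import *
a=cam('scene');save(a['image'][120:330,130:410],'s3.png',2.5)
rows([])
E
```

```text
now 5.225 [ 0.7126 -0.0978  0.1882] yaw 76.97 [-0.4 -0.4 -0.6]
```

View pics/s3.png

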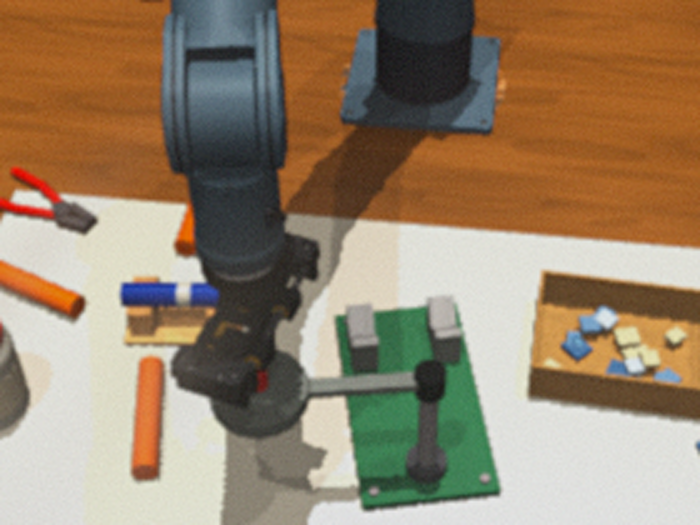

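The lamp arm now sits at roughly 80° to the jig's −y side, with the head at (255,385), and the V is clear. I'll lift and re-measure with the jig unobstructed.

Emit:
servo_tool --rows '[{"gripper": 26, "dx": 0, "dy": 0, "dz": -0.08, "wx": 0, "wy": 0, "wz": 0}, {"gripper": 60, "dx": 0, "dy": 0, "dz": -0.16, "wx": 0, "wy": 0, "wz": 0}, {"gripper": 60, "dx": 0, "dy": 0, "dz": -0.16, "wx": 0, "wy": 0, "wz": 0}, {"gripper": 60, "dx": -0.3, "dy": -0.15, "dz": -0.16, "wx": 0, "wy": 0, "wz": 0}, {"gripper": 60, "dx": -0.3, "dy": -0.15, "dz": -0.16, "wx": 0, "wy": 0, "wz": -0.2}, {"gripper": 60, "dx": -0.3, "dy": -0.3, "dz": -0.16, "wx": 0, "wy": 0, "wz": -0.45}, {"gripper": 60, "dx": -0.3, "dy": -0.4, "dz": -0.16, "wx": 0, "wy": 0, "wz": -0.45}, {"gripper": 60, "dx": -0.3, "dy": -0.4, "dz": -0.16, "wx": 0, "wy": 0, "wz": -0.45}, {"gripper": 60, "dx": -0.3, "dy": -0.4, "dz": -0.16, "wx": 0, "wy": 0, "wz": -0.45}, {"gripper": 60, "dx": -0.3, "dy": -0.4, "dz": -0.16, "wx": 0, "wy": 0, "wz": -0.45}, {"gripper": 60, "dx": -0.3, "dy": -0.4, "dz": -0.16, "wx": 0, "wy": 0, "wz": -0.45}]'

```text
clock: 6.6
position: [0.4404, -0.2186, 0.2844]
tcp_rot: [0.661, 0.751, 0.001, 0.0]
wrist_force: [0.4, -0.3, 0.2]
grip_width: 0.0599
grasp_force: 0.0
```

```bash
python3 - <<'E'
from h import *
a=cam('scene');b=cam('top')
save(np.vstack([a['image'][220:340,170:350],b['image'][140:260,215:395]]),'j.png',2.4)
for nm,c in (('scene',a),('top',b)):
    m=cv2.inRange(c['hsv'],np.array((45,80,25)),np.array((88,255,255)))
    n,l,s,ce=cv2.connectedComponentsWithStats(m)
    W=[]
    for p in np.argwhere(m>0):
        w=plane(c,p[::-1],.012)[:2]
        if .4<w[0]<.85 and -.1<w[1]<.22: W.append(w)
    r=cv2.minAreaRect(np.array(W,np.float32));yaw=r[2] if r[1][0]>r[1][1] else r[2]-90
    y=np.radians(yaw);ex=np.array([np.cos(y),np.sin(y)])
    print(nm,len(W),np.round(r[0],4),np.round(r[1],4),round(yaw,2),'seat',(np.array(r[0])-.075*ex).round(4))
    k=cv2.inRange(c['hsv'],np.array((0,170,90)),np.array((6,255,255)))|cv2.inRange(c['hsv'],np.array((174,170,90)),np.array((180,255,255)))
    n,l,s,ce=cv2.connectedComponentsWithStats(k)
    print([(ce[i].round(1),plane(c,ce[i],.198).round(3)) for i in range(1,n) if s[i][4]>5])
    # cane colour & band
    bl=cv2.inRange(c['hsv'],np.array((105,110,30)),np.array((130,255,255)))
    P=[p[::-1] for p in np.argwhere(bl>0) if np.linalg.norm(plane(c,p[::-1],.05)[:2]-[.497,-.2405])<.1]
    w=np.array([plane(c,p,.05)[:2] for p in P])
    if len(w)>20:
        d=cv2.fitLine(w.astype(np.float32),cv2.DIST_L2,0,.01,.01).ravel();print('cane',len(w),d.round(4),'ends',((w-d[2:])@d[:2]).min(),((w-d[2:])@d[:2]).max(), cv2.minAreaRect(w.astype(np.float32)))
rows([])
E
```

```text
scene 2606 [0.5954 0.0467] [0.2675 0.1465] 14.71 seat [0.5228 0.0276]
[(array([143.8, 193. ]), array([ 0.49 , -0.394,  0.198])), (array([134.8, 202.1]), array([ 0.528, -0.407,  0.198])), (array([114.9, 252.8]), array([ 0.711, -0.396,  0.198])), (array([231.8, 261.8]), array([ 0.702, -0.1  ,  0.198])), (array([233. , 271.1]), array([ 0.73 , -0.091,  0.198]))]
cane 171 [ 0.1372 -0.9905  0.5059 -0.2718] ends -0.10300150061880797 0.03870243585819822 ((0.5016785264015198, -0.24000263214111328), (0.02800152078270912, 0.14187121391296387), 7.14983606338501)
top 2043 [0.5878 0.0457] [0.2627 0.1432] 15.0 seat [0.5154 0.0263]
[(array([309., 146.]), array([ 0.717, -0.098,  0.198])), (array([416.8, 175.8]), array([ 0.627, -0.414,  0.198])), (array([438.7, 281. ]), array([ 0.321, -0.46 ,  0.198])), (array([431.9, 294.9]), array([ 0.283, -0.438,  0.198]))]
cane 36 [ 0.1093 -0.994   0.4935 -0.2135] ends -0.022458694450861936 0.013588854735523867 ((0.4941459596157074, -0.20882195234298706), (0.012918012216687202, 0.03524353727698326), 0.428867906332016)
now 6.7 [ 0.4403 -0.2184  0.2843] yaw 97.32 [-0.5 -0.1 -0.7]
```

View pics/j.png

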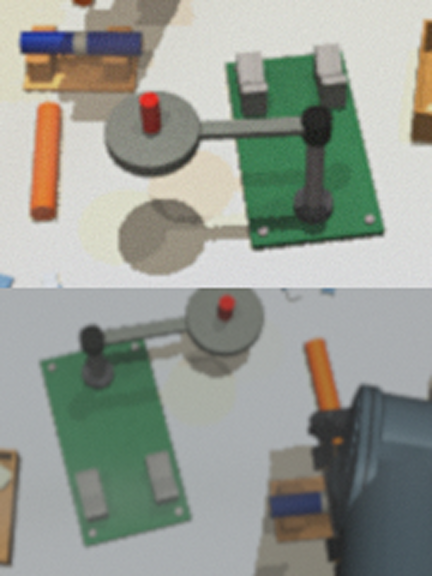

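The knob is now at (0.717,-0.098), so the lamp is about 84° off centre. The V is clear, with both saddles visible. The seat measures about (0.519, 0.027) at 14.85° yaw. Both views agree on the cane: centre (0.497,-0.2405), yaw about 7°. Next I pick it up.

```bash
python3 - <<'E'
from h import *
rows([(.497,-.2405,.12,97.2),(.497,-.2405,.026,97.2)])
E
```

```text
now 6.7 [ 0.4403 -0.2184  0.2843] yaw 97.32 [-0.5 -0.1 -0.7]
[-0.0488  0.0887  0.2738] [ 0.001 -0.001  0.003]
[-0.0489  0.0886  0.4305] [ 0.001 -0.001  0.003]
```

Emit:
servo_tool --rows '[{"gripper": 60, "dx": -0.049, "dy": 0.0887, "dz": 0, "wx": 0, "wy": 0, "wz": 0}, {"gripper": 60, "dx": -0.049, "dy": 0.0887, "dz": 0.09, "wx": 0, "wy": 0, "wz": 0}, {"gripper": 60, "dx": -0.049, "dy": 0.0887, "dz": 0.18, "wx": 0, "wy": 0, "wz": 0}, {"gripper": 60, "dx": -0.049, "dy": 0.0887, "dz": 0.27, "wx": 0, "wy": 0, "wz": 0}, {"gripper": 60, "dx": -0.049, "dy": 0.0887, "dz": 0.27, "wx": 0, "wy": 0, "wz": 0}, {"gripper": 60, "dx": -0.049, "dy": 0.0887, "dz": 0.27, "wx": 0, "wy": 0, "wz": 0}]'

```text
clock: 7.45
position: [0.4971, -0.2413, 0.1239]
tcp_rot: [0.661, 0.75, 0.001, 0.001]
wrist_force: [-1.0, 0.4, 0.9]
grip_width: 0.0599
grasp_force: 0.0
```

```bash
python3 - <<'E'
from h import *
a=cam('scene');save(a['image'][180:280,150:280],'g.png',4)
rows([(.497,-.2405,.026,97.2)])
E
```

```text
now 7.5 [ 0.4974 -0.2417  0.1245] yaw 97.25 [ 0.4  1.8 -0.3]
[ 0.0023 -0.001   0.1642] [0.004 0.002 0.001]
```

View pics/g.png

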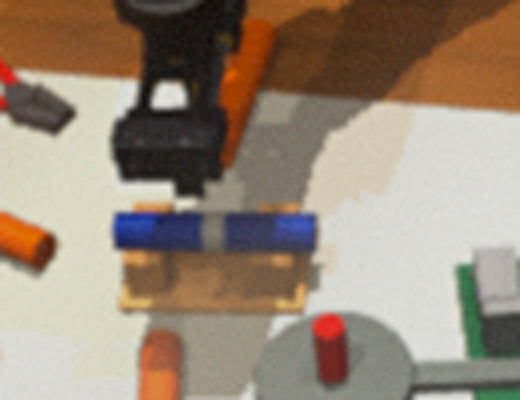

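The finger hangs over the cane at (190,185) in the crop, a little left of the band at (212,230); that offset fits parallax from the finger's height. I'll go down and close.

Emit:
servo_tool --rows '[{"gripper": 60, "dx": 0.002, "dy": -0.001, "dz": 0.05, "wx": 0, "wy": 0, "wz": 0}, {"gripper": 60, "dx": 0.002, "dy": -0.001, "dz": 0.1, "wx": 0, "wy": 0, "wz": 0}, {"gripper": 60, "dx": 0.002, "dy": -0.001, "dz": 0.14, "wx": 0, "wy": 0, "wz": 0}, {"gripper": 60, "dx": 0.002, "dy": -0.001, "dz": 0.164, "wx": 0, "wy": 0, "wz": 0}, {"gripper": 60, "dx": 0.002, "dy": -0.001, "dz": 0.164, "wx": 0, "wy": 0, "wz": 0}, {"gripper": 60, "dx": 0.002, "dy": -0.001, "dz": 0.164, "wx": 0, "wy": 0, "wz": 0}, {"gripper": 36, "dx": 0.002, "dy": -0.001, "dz": 0.164, "wx": 0, "wy": 0, "wz": 0}, {"gripper": 36, "dx": 0.002, "dy": -0.001, "dz": 0.164, "wx": 0, "wy": 0, "wz": 0}, {"gripper": 33, "dx": 0.002, "dy": -0.001, "dz": 0.164, "wx": 0, "wy": 0, "wz": 0}, {"gripper": 33, "dx": 0.002, "dy": -0.001, "dz": 0.164, "wx": 0, "wy": 0, "wz": 0}]'

```text
clock: 8.75
position: [0.4956, -0.2403, 0.0242]
tcp_rot: [0.661, 0.75, 0.001, 0.001]
wrist_force: [2.5, 0.3, 0.1]
grip_width: 0.033
grasp_force: 1.3
```

Emit:
servo_tool --rows '[{"gripper": 15, "dx": 0, "dy": 0, "dz": 0, "wx": 0, "wy": 0, "wz": 0}, {"gripper": 15, "dx": 0, "dy": 0, "dz": 0, "wx": 0, "wy": 0, "wz": 0}, {"gripper": 15, "dx": 0, "dy": 0, "dz": 0, "wx": 0, "wy": 0, "wz": 0}, {"gripper": 15, "dx": 0, "dy": 0, "dz": 0, "wx": 0, "wy": 0, "wz": 0}]'

```text
clock: 9.25
position: [0.4973, -0.2401, 0.0247]
tcp_rot: [0.661, 0.75, 0.002, 0.002]
wrist_force: [6.4, 0.6, -0.2]
grip_width: 0.0285
grasp_force: 29.5
```

Gripped at 29.5 N. Lifting.

Emit:
servo_tool --rows '[{"gripper": 15, "dx": 0, "dy": 0, "dz": -0.05, "wx": 0, "wy": 0, "wz": 0}, {"gripper": 15, "dx": 0, "dy": 0, "dz": -0.12, "wx": 0, "wy": 0, "wz": 0}, {"gripper": 15, "dx": 0, "dy": 0, "dz": -0.2, "wx": 0, "wy": 0, "wz": 0}, {"gripper": 15, "dx": 0, "dy": 0, "dz": -0.2, "wx": 0, "wy": 0, "wz": 0}, {"gripper": 15, "dx": 0, "dy": 0, "dz": -0.2, "wx": 0, "wy": 0, "wz": 0}]'

```text
clock: 9.88
position: [0.4932, -0.2403, 0.1426]
tcp_rot: [0.661, 0.75, -0.001, -0.001]
wrist_force: [-0.6, 1.0, -3.4]
grip_width: 0.0285
grasp_force: 29.8
```

```bash
python3 - <<'E'
from h import *
rows([(.519,.027,.145,104.85)]);print(ctrl.state()['grasp_force'],ctrl.state()['grip_width'])
E
```

```text
now 9.875 [ 0.4932 -0.2403  0.1426] yaw 97.21 [-0.6  1.  -3.4]
[ 0.4365  0.0986 -0.0039] [-0.003 -0.001 -0.17 ]
29.76453546434641 0.0284633637193097
```

Emit:
servo_tool --rows '[{"gripper": 15, "dx": 0.07, "dy": 0.016, "dz": -0.004, "wx": 0, "wy": 0, "wz": -0.03}, {"gripper": 15, "dx": 0.15, "dy": 0.034, "dz": -0.004, "wx": 0, "wy": 0, "wz": -0.06}, {"gripper": 15, "dx": 0.23, "dy": 0.052, "dz": -0.004, "wx": 0, "wy": 0, "wz": -0.09}, {"gripper": 15, "dx": 0.31, "dy": 0.07, "dz": -0.004, "wx": 0, "wy": 0, "wz": -0.13}, {"gripper": 15, "dx": 0.39, "dy": 0.088, "dz": -0.004, "wx": 0, "wy": 0, "wz": -0.17}, {"gripper": 15, "dx": 0.4365, "dy": 0.0986, "dz": -0.004, "wx": 0, "wy": 0, "wz": -0.17}, {"gripper": 15, "dx": 0.4365, "dy": 0.0986, "dz": -0.004, "wx": 0, "wy": 0, "wz": -0.17}, {"gripper": 15, "dx": 0.4365, "dy": 0.0986, "dz": -0.004, "wx": 0, "wy": 0, "wz": -0.17}, {"gripper": 15, "dx": 0.4365, "dy": 0.0986, "dz": -0.004, "wx": 0, "wy": 0, "wz": -0.17}]'

```text
clock: 11.0
position: [0.5199, 0.0254, 0.1455]
tcp_rot: [0.61, 0.792, -0.001, -0.0]
wrist_force: [-0.3, -0.1, -3.4]
grip_width: 0.0286
grasp_force: 29.8
```

```bash
python3 - <<'E'
from h import *
a=cam('scene');b=cam('top')
save(np.vstack([a['image'][180:300,200:380],b['image'][140:260,215:395]]),'p.png',2.4)
for c in (a,b):
    s=ctrl.state();z=s['position'][2]+.019
    bl=cv2.inRange(c['hsv'],np.array((105,110,30)),np.array((130,255,255)))
    w=np.array([plane(c,p[::-1],z)[:2] for p in np.argwhere(bl>0)]);w=w[np.linalg.norm(w-s['position'][:2],axis=1)<.095]
    print(len(w),cv2.fitLine(w.astype(np.float32),cv2.DIST_L2,0,.01,.01).ravel().round(4),cv2.minAreaRect(w.astype(np.float32)))
rows([(.519,.027,.06,104.85)])
E
```

```text
236 [ 0.2528 -0.9675  0.5217  0.0207] ((0.520119309425354, 0.02928389608860016), (0.03468712791800499, 0.1498507708311081), 13.690458297729492)
89 [ 0.2164 -0.9763  0.5095  0.0798] ((0.5093734860420227, 0.08004070818424225), (0.01979086548089981, 0.039284780621528625), 14.785887718200684)
now 11.1 [0.5202 0.0258 0.146 ] yaw 104.77 [ 0.   0.5 -2.7]
[ 0.0025 -0.0013  0.1433] [-0.001  0.    -0.002]
```

View pics/p.png

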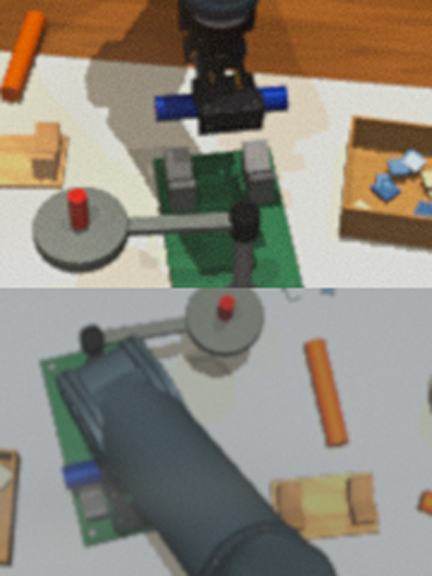

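The cane is held level above the V in both views, at yaw 14.6° and centre about (0.520, 0.029), and the lamp is clear. I'll go down slowly and read the force.

Emit:
servo_tool --rows '[{"gripper": 15, "dx": 0.0, "dy": -0.001, "dz": 0.05, "wx": 0, "wy": 0, "wz": 0}, {"gripper": 15, "dx": 0.0, "dy": -0.001, "dz": 0.1, "wx": 0, "wy": 0, "wz": 0}, {"gripper": 15, "dx": 0.0, "dy": -0.001, "dz": 0.14, "wx": 0, "wy": 0, "wz": 0}, {"gripper": 15, "dx": 0.0, "dy": -0.001, "dz": 0.155, "wx": 0, "wy": 0, "wz": 0}, {"gripper": 15, "dx": 0.0, "dy": -0.001, "dz": 0.155, "wx": 0, "wy": 0, "wz": 0}, {"gripper": 15, "dx": 0.0, "dy": -0.001, "dz": 0.155, "wx": 0, "wy": 0, "wz": 0}]'

```text
clock: 11.85
position: [0.5206, 0.0268, 0.0542]
tcp_rot: [0.61, 0.793, 0.001, 0.001]
wrist_force: [-0.3, -0.3, -2.7]
grip_width: 0.0285
grasp_force: 29.8
```

Emit:
servo_tool --rows '[{"gripper": 15, "dx": 0.0, "dy": 0, "dz": 0.004, "wx": 0, "wy": 0, "wz": 0}, {"gripper": 15, "dx": 0.0, "dy": 0, "dz": 0.008, "wx": 0, "wy": 0, "wz": 0}, {"gripper": 15, "dx": 0.0, "dy": 0, "dz": 0.008, "wx": 0, "wy": 0, "wz": 0}, {"gripper": 15, "dx": 0.0, "dy": 0, "dz": 0.008, "wx": 0, "wy": 0, "wz": 0}]'

```text
clock: 12.35
position: [0.5198, 0.0268, 0.0485]
tcp_rot: [0.61, 0.793, -0.0, -0.0]
wrist_force: [-0.0, -0.4, -3.2]
grip_width: 0.0283
grasp_force: 29.8
```

Emit:
servo_tool --rows '[{"gripper": 15, "dx": 0.0, "dy": 0, "dz": 0.004, "wx": 0, "wy": 0, "wz": 0}, {"gripper": 15, "dx": 0.0, "dy": 0, "dz": 0.006, "wx": 0, "wy": 0, "wz": 0}, {"gripper": 15, "dx": 0.0, "dy": 0, "dz": 0.006, "wx": 0, "wy": 0, "wz": 0}, {"gripper": 15, "dx": 0.0, "dy": 0, "dz": 0.006, "wx": 0, "wy": 0, "wz": 0}]'

```text
clock: 12.85
position: [0.5198, 0.0268, 0.0449]
tcp_rot: [0.61, 0.793, -0.0, -0.0]
wrist_force: [-0.2, 0.3, -3.3]
grip_width: 0.0282
grasp_force: 29.8
```

Emit:
servo_tool --rows '[{"gripper": 15, "dx": 0.0, "dy": 0, "dz": 0.003, "wx": 0, "wy": 0, "wz": 0}, {"gripper": 15, "dx": 0.0, "dy": 0, "dz": 0.003, "wx": 0, "wy": 0, "wz": 0}, {"gripper": 15, "dx": 0.0, "dy": 0, "dz": 0.003, "wx": 0, "wy": 0, "wz": 0}, {"gripper": 15, "dx": 0.0, "dy": 0, "dz": 0.003, "wx": 0, "wy": 0, "wz": 0}]'

```text
clock: 13.35
position: [0.5197, 0.0268, 0.0431]
tcp_rot: [0.61, 0.793, -0.0, -0.0]
wrist_force: [-0.1, -1.0, -2.5]
grip_width: 0.0282
grasp_force: 29.7
```

Emit:
servo_tool --rows '[{"gripper": 15, "dx": 0.0, "dy": 0, "dz": 0.002, "wx": 0, "wy": 0, "wz": 0}, {"gripper": 15, "dx": 0.0, "dy": 0, "dz": 0.002, "wx": 0, "wy": 0, "wz": 0}, {"gripper": 15, "dx": 0.0, "dy": 0, "dz": 0.002, "wx": 0, "wy": 0, "wz": 0}]'

```text
clock: 13.72
position: [0.5198, 0.0267, 0.0426]
tcp_rot: [0.61, 0.793, -0.0, 0.0]
wrist_force: [-3.4, -0.8, 7.7]
grip_width: 0.0286
grasp_force: 28.9
```

Emit:
servo_tool --rows '[{"gripper": 15, "dx": 0.0, "dy": 0, "dz": 0.002, "wx": 0, "wy": 0, "wz": 0}, {"gripper": 15, "dx": 0.0, "dy": 0, "dz": 0.002, "wx": 0, "wy": 0, "wz": 0}, {"gripper": 15, "dx": 0.0, "dy": 0, "dz": 0.002, "wx": 0, "wy": 0, "wz": 0}]'

```text
clock: 14.1
position: [0.5196, 0.0266, 0.0419]
tcp_rot: [0.61, 0.793, -0.001, 0.0]
wrist_force: [-6.5, -1.7, 16.2]
grip_width: 0.0284
grasp_force: 28.3
```

Contact: the lateral force is about −6.7 N along the jig's x, and the cane is still about 2 mm high, so it bears mainly on the far face. I'll back off, shift 2 mm towards −x and press again.

Emit:
servo_tool --rows '[{"gripper": 15, "dx": 0.0, "dy": 0, "dz": -0.004, "wx": 0, "wy": 0, "wz": 0}, {"gripper": 15, "dx": 0.0, "dy": -0.0033, "dz": -0.004, "wx": 0, "wy": 0, "wz": 0}, {"gripper": 15, "dx": 0.0, "dy": -0.0033, "dz": -0.004, "wx": 0, "wy": 0, "wz": 0}, {"gripper": 15, "dx": 0.0, "dy": -0.0033, "dz": -0.002, "wx": 0, "wy": 0, "wz": 0}, {"gripper": 15, "dx": 0.0, "dy": -0.0033, "dz": -0.002, "wx": 0, "wy": 0, "wz": 0}, {"gripper": 15, "dx": 0.0, "dy": -0.0033, "dz": -0.002, "wx": 0, "wy": 0, "wz": 0}]'

```text
clock: 14.85
position: [0.5179, 0.0263, 0.0418]
tcp_rot: [0.61, 0.793, 0.0, -0.0]
wrist_force: [0.4, -1.2, -3.7]
grip_width: 0.0287
grasp_force: 29.9
```

Emit:
servo_tool --rows '[{"gripper": 15, "dx": 0.0, "dy": 0, "dz": 0.002, "wx": 0, "wy": 0, "wz": 0}, {"gripper": 15, "dx": 0.0, "dy": 0, "dz": 0.002, "wx": 0, "wy": 0, "wz": 0}, {"gripper": 15, "dx": 0.0, "dy": 0, "dz": 0.002, "wx": 0, "wy": 0, "wz": 0}]'

```text
clock: 15.22
position: [0.5179, 0.0263, 0.0407]
tcp_rot: [0.61, 0.793, -0.0, -0.0]
wrist_force: [-0.8, -0.1, -3.2]
grip_width: 0.0281
grasp_force: 29.9
```

Shifting helped: at z 0.0407 there is no contact yet. I'll carry on in small steps.

Emit:
servo_tool --rows '[{"gripper": 15, "dx": 0.0, "dy": 0, "dz": 0.0017, "wx": 0, "wy": 0, "wz": 0}, {"gripper": 15, "dx": 0.0, "dy": 0, "dz": 0.0017, "wx": 0, "wy": 0, "wz": 0}, {"gripper": 15, "dx": 0.0, "dy": 0, "dz": 0.0017, "wx": 0, "wy": 0, "wz": 0}]'

```text
clock: 15.6
position: [0.5179, 0.0263, 0.0403]
tcp_rot: [0.61, 0.793, -0.0, 0.0]
wrist_force: [-3.4, -1.4, 5.4]
grip_width: 0.0281
grasp_force: 29.1
```

Emit:
servo_tool --rows '[{"gripper": 15, "dx": 0.0, "dy": 0, "dz": 0.001, "wx": 0, "wy": 0, "wz": 0}, {"gripper": 15, "dx": 0.0, "dy": 0, "dz": 0.001, "wx": 0, "wy": 0, "wz": 0}, {"gripper": 15, "dx": 0.0, "dy": 0, "dz": 0.001, "wx": 0, "wy": 0, "wz": 0}]'

```text
clock: 15.98
position: [0.5179, 0.0262, 0.0402]
tcp_rot: [0.61, 0.793, -0.0, 0.0]
wrist_force: [-5.0, -1.7, 13.2]
grip_width: 0.0285
grasp_force: 28.5
```

Emit:
servo_tool --rows '[{"gripper": 15, "dx": 0.0, "dy": 0, "dz": -0.003, "wx": 0, "wy": 0, "wz": 0}, {"gripper": 15, "dx": 0.0, "dy": -0.0015, "dz": -0.003, "wx": 0, "wy": 0, "wz": 0}, {"gripper": 15, "dx": 0.0, "dy": -0.0015, "dz": -0.003, "wx": 0, "wy": 0, "wz": 0}, {"gripper": 15, "dx": 0.0, "dy": -0.0015, "dz": -0.0005, "wx": 0, "wy": 0, "wz": 0}, {"gripper": 15, "dx": 0.0, "dy": -0.0015, "dz": -0.0005, "wx": 0, "wy": 0, "wz": 0}, {"gripper": 15, "dx": 0.0, "dy": -0.0015, "dz": -0.0005, "wx": 0, "wy": 0, "wz": 0}]'

```text
clock: 16.73
position: [0.5171, 0.026, 0.0395]
tcp_rot: [0.61, 0.793, -0.0, 0.0]
wrist_force: [-2.1, -1.1, 2.9]
grip_width: 0.0285
grasp_force: 29.3
```

Emit:
servo_tool --rows '[{"gripper": 15, "dx": 0.0, "dy": 0, "dz": 0.001, "wx": 0, "wy": 0, "wz": 0}, {"gripper": 15, "dx": 0.0, "dy": 0, "dz": 0.001, "wx": 0, "wy": 0, "wz": 0}, {"gripper": 15, "dx": 0.0, "dy": 0, "dz": 0.001, "wx": 0, "wy": 0, "wz": 0}]'

```text
clock: 17.1
position: [0.5171, 0.026, 0.0394]
tcp_rot: [0.61, 0.793, -0.0, 0.0]
wrist_force: [-4.0, -1.8, 9.9]
grip_width: 0.0282
grasp_force: 28.7
```

It dropped by as much as it shifted, so it's still on the far face only. I'll shift again.

Emit:
servo_tool --rows '[{"gripper": 15, "dx": 0.0, "dy": 0, "dz": -0.003, "wx": 0, "wy": 0, "wz": 0}, {"gripper": 15, "dx": 0.0, "dy": -0.0015, "dz": -0.003, "wx": 0, "wy": 0, "wz": 0}, {"gripper": 15, "dx": 0.0, "dy": -0.0015, "dz": -0.003, "wx": 0, "wy": 0, "wz": 0}, {"gripper": 15, "dx": 0.0, "dy": -0.0015, "dz": -0.0005, "wx": 0, "wy": 0, "wz": 0}, {"gripper": 15, "dx": 0.0, "dy": -0.0015, "dz": -0.0005, "wx": 0, "wy": 0, "wz": 0}, {"gripper": 15, "dx": 0.0, "dy": -0.0015, "dz": -0.0005, "wx": 0, "wy": 0, "wz": 0}]'

```text
clock: 17.85
position: [0.5166, 0.0259, 0.0393]
tcp_rot: [0.609, 0.793, 0.0, 0.0]
wrist_force: [0.7, 0.4, 1.1]
grip_width: 0.0288
grasp_force: 29.5
```

Emit:
servo_tool --rows '[{"gripper": 15, "dx": 0.0, "dy": 0, "dz": 0.001, "wx": 0, "wy": 0, "wz": 0}, {"gripper": 15, "dx": 0.0, "dy": 0, "dz": 0.001, "wx": 0, "wy": 0, "wz": 0}, {"gripper": 15, "dx": 0.0, "dy": 0, "dz": 0.001, "wx": 0, "wy": 0, "wz": 0}]'

```text
clock: 18.23
position: [0.5167, 0.0259, 0.0391]
tcp_rot: [0.609, 0.793, 0.0, 0.001]
wrist_force: [-0.0, -1.0, 7.4]
grip_width: 0.0286
grasp_force: 28.9
```

Lateral force is about zero and the cane has bottomed on both faces. I'll press to about 16–18 N.

Emit:
servo_tool --rows '[{"gripper": 15, "dx": 0.0, "dy": 0, "dz": 0.001, "wx": 0, "wy": 0, "wz": 0}, {"gripper": 15, "dx": 0.0, "dy": 0, "dz": 0.001, "wx": 0, "wy": 0, "wz": 0}, {"gripper": 15, "dx": 0.0, "dy": 0, "dz": 0.001, "wx": 0, "wy": 0, "wz": 0}, {"gripper": 15, "dx": 0.0, "dy": 0, "dz": 0.001, "wx": 0, "wy": 0, "wz": 0}]'

```text
clock: 18.73
position: [0.5168, 0.0258, 0.039]
tcp_rot: [0.609, 0.793, 0.0, 0.001]
wrist_force: [-2.9, -0.3, 14.1]
grip_width: 0.0285
grasp_force: 28.4
```

```bash
python3 - <<'E'
from h import *
F=[]
for i in range(8):
    a=cam('scene'); s=ctrl.state();F.append(np.r_[s['wrist_force'],s['moment']])
F=np.array(F);print(F.mean(0).round(2),F.std(0).round(2),s['position'],s['grasp_force'],s['clock'])
y=np.radians(14.85);print('lat',F.mean(0)[:2]@[np.cos(y),np.sin(y)],'along',F.mean(0)[:2]@[-np.sin(y),np.cos(y)])
c=a;bl=cv2.inRange(c['hsv'],np.array((105,110,30)),np.array((130,255,255)))
w=np.array([plane(c,p[::-1],.06)[:2] for p in np.argwhere(bl>0)]);w=w[np.linalg.norm(w-s['position'][:2],axis=1)<.095]
print(len(w),cv2.minAreaRect(w.astype(np.float32)))
save(a['image'][180:300,200:380],'f.png',4)
E
```

```text
[-2.81 -1.35 14.25 -0.32  0.45  0.28] [0.29 0.67 0.57 0.03 0.03 0.03] [0.51679016 0.02587886 0.03905033] 28.357213474810123 19.125
lat -3.066935087740346 along -0.5838737989414122
236 ((0.5188019871711731, 0.029316246509552002), (0.03398881107568741, 0.15115506947040558), 15.539846420288086)
```

View pics/f.png

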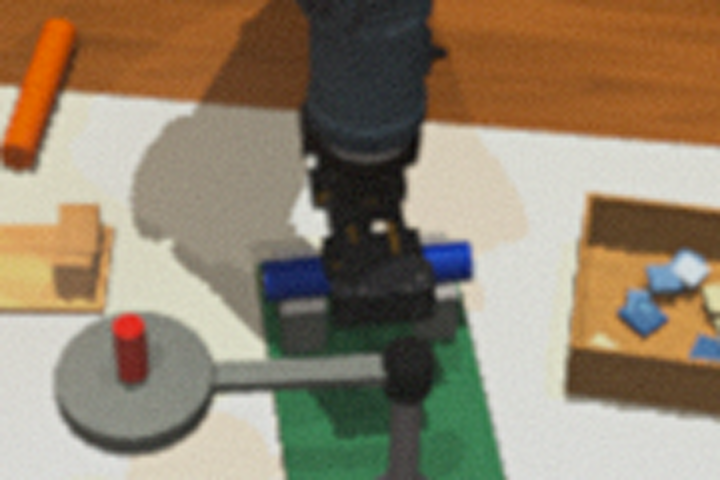

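The picture shows the cane (365,270) lying in the V across both saddles, with the lamp clear at (130,380). I'll trim by 0.5 mm to balance the remaining −3 N lateral.

Emit:
servo_tool --rows '[{"gripper": 15, "dx": 0.0, "dy": -0.0008, "dz": 0, "wx": 0, "wy": 0, "wz": 0}, {"gripper": 15, "dx": 0.0, "dy": -0.0008, "dz": 0, "wx": 0, "wy": 0, "wz": 0}, {"gripper": 15, "dx": 0.0, "dy": -0.0008, "dz": 0, "wx": 0, "wy": 0, "wz": 0}, {"gripper": 15, "dx": 0.0, "dy": -0.0008, "dz": 0, "wx": 0, "wy": 0, "wz": 0}]'

```text
clock: 19.62
position: [0.5168, 0.0259, 0.0391]
tcp_rot: [0.609, 0.793, 0.001, 0.001]
wrist_force: [-0.6, -0.8, 12.6]
grip_width: 0.0282
grasp_force: 28.5
```

```bash
cat > chk.py <<'E'
from h import *
F=[]
for i in range(8): cam('scene'); s=ctrl.state();F.append(np.r_[s['wrist_force'],s['moment']])
F=np.array(F).mean(0);y=np.radians(14.85);print(F.round(2),s['position'].round(4),s['grasp_force'],s['clock'],'lat',F[:2]@[np.cos(y),np.sin(y)])
E
python3 chk.py
```

```text
[-1.17 -1.13 12.55 -0.29  0.16  0.26] [0.5168 0.0259 0.039 ] 28.515923134982586 20.025 lat -1.4200074320007183
```

The TCP did not move under that trim, so the cane is wedged on both faces. Net vertical load is about 15.7 N and lateral is −1.4 N, so I'm handing in.

```bash
python3 -c "
from bench import ctrl
print(ctrl.job_done())"
```

```text
the job is handed in; nothing more can be done
None
```

I handed the job in at about 20 s without seeing a verdict: the lamp is about 84° off centre, and the blue cane is held in the V across both saddles with about 16 N net downward force, with the tub, nippers and tile never approached.

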